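# Hook and snap the cover onto the sliding egg-spoon tray

### The job

Fit the wooden cover on the pulled-out tray: slide it back until its two tabs are hooked under the tray's back bar and its front edge drops behind the front wall, then press the front edge down until the catch snaps over it and the cover lies flat. After that push the tray fully home into the shelf unit, and leave the jar, the egg cups and the timer where they stand.

Things in the scene. Friction and masses are not known exactly. Their poses are not given: they have to be found in the camera images.
- tray (a joint): Oak tray, 198 mm long (x), 194 wide, 72 high, its underside 18 mm above the work surface, sliding on wooden runners. m: about 0 = pulled out, as at the start (-0.01 = outer stop); 0.13 = fully home against its stop (front face 45 mm outside the unit). It moves along the shelf unit's x axis, inwards = +x; slides at about 5 N, stays where left. Push its outer front face.
- tray_front (a point): Point on the tray: top edge of the 12 mm thick front wall, inner side, mid-width, 90 mm above the work surface. Axes: x inwards along the slide, y left, z up. Outer front face at x = -12 mm. All tray walls are this high. Ledges along both side walls, tops at z = -27 mm, carry the cover.
- catch (a joint): Steel spring catch, 45 mm wide, mid-width on the front wall's inner face. 0 = sprung out, grows to 0.009 m as it is pushed back into the wall. Its face slopes from the wall top down to a nose 6 mm out from the wall, 11.5 mm below the wall top. Pressing the cover's front part down with 5 to 15 N forces it past the nose; the catch then springs out over it.
- tray_bar (a point): Point on the tray: lower front edge, mid-width, of the fixed bar across the tray's back; axes as tray_front, 153 mm behind it in x, 19.5 mm lower. The bar is 16 mm deep (x), 16.5 high. The cover's tabs go under it (7.5 mm of height above the ledges); the back edge of the cover's board stops against its front face.
- cover: Loose pale wood board 150 mm long (x), 170 wide, 12 thick, 0.22 kg, two tabs on its back (+x) edge. Origin: middle of underside, z up. Starts tilted 14 degrees in the tray between the side walls (2 mm play a side): back end on the ledges 35 to 55 mm short of the bar, front end lying on the front wall and jutting 15 to 37 mm beyond its outer face. Seated: level, top 15 mm below wall tops.
- cover_front (a point): Middle of the lower front (-x) edge of the cover's board; axes as the cover. Pushed fully back it drops behind the wall and rests on the catch's slope 3 to 8 mm below the wall top. Seated it is 27 mm below tray_front and 0 to 3 mm behind it.
- cover_tabs (a point): Midway between the tips of the cover's two tabs, on the underside, 168 mm behind cover_front. Tabs: 18 mm long, 30 wide, 5 thick, flush with the underside, centres 100 mm apart. Seated it is 15 to 18 mm behind tray_bar and 7.5 mm below it.
- shelf_unit: Fixed oak shelf unit that houses the tray, 190 mm deep, 270 wide, 114 high. Origin: bottom middle of its front face, which looks to its own -x, towards the robot. Two runners 18 mm high, 22 wide reach 190 mm out from it under the tray, 78 mm either side of the middle.
- jam_jar: Ribbed glass jam jar with metal lid, 76 mm wide, 106 high, on the worktop to the left (+y) of the tray. Origin: middle of its underside.
- egg_cup_a: Speckled white ceramic egg cup, 52 mm wide, 62 high, on the worktop to the right (-y) of the tray. Origin: middle of its underside.
- egg_cup_b: Another egg cup, the same, to the right of the tray, farther back. Origin: middle of its underside.
- egg_timer: Yellow plastic egg timer, 68 mm wide, 65 high, on top of the shelf unit. Origin: middle of its underside.
There are look-alikes about, which are no part of the job. What is meant by the cover is not orange, and is the smaller of those in its own colour.

How it is judged:
On the way, in this order (a step that is already met when the one before it is completed fails the run):
1. the cover's tabs are hooked at least 10 mm under the tray's back bar (x of cover_tabs in the frame of tray_bar above 0.01 m and z of cover_tabs in the frame of tray_bar below 0 m), for 0.1 s.
2. the cover's front edge is pressed down under the catch with the tabs still hooked, while the tray is still pulled out by 60 mm or more (all of step 1 and z of cover_front in the frame of tray_front below -0.0235 m and angle between cover's own z axis and vertical below 0.05 rad and value of joint tray below 0.07 m), for 0.2 s.
3. the tray is pushed home with the cover seated (all of step 1 and z of cover_front in the frame of tray_front below -0.0235 m and angle between cover's own z axis and vertical below 0.05 rad and value of joint tray above 0.125 m), for 0.2 s.
At the end, for the whole second after the job is handed in: The cover lies at rest, level within 3 degrees, in the tray: tabs at least 10 mm under the back bar and the lower front edge at least 23.5 mm below the wall top, under the catch; the tray is within 5 mm of fully home (all of step 3 and linear speed of cover below 0.01 m/s); the robot touches nothing.
It fails at once if the jam jar is moved by more than 30 mm (distance of jam_jar from where it was at the start of the episode above 0.03 m).
It fails at once if the first egg cup is moved by more than 30 mm (distance of egg_cup_a from where it was at the start of the episode above 0.03 m).
It fails at once if the second egg cup is moved by more than 30 mm (distance of egg_cup_b from where it was at the start of the episode above 0.03 m).
It fails at once if the egg timer is moved by more than 30 mm (distance of egg_timer from where it was at the start of the episode above 0.03 m).
It also fails if it takes over 56 s, if anything falls off the work surface, if the arm or the gripper's body presses on something with over 40 N, if the wrist force passes 120 N, or if a joint passes its speed limit or range.

### The arm

A 6-joint arm with a two-finger parallel gripper is mounted at the origin on the work surface. World frame = base frame: x ahead of the robot, y to its left, z up, the work surface at z = 0. Lengths are in m, angles in rad, forces in N, time in s.
With the tool pointing down it reaches from about 0.3 to 0.875 m from the base axis. Payload 6.4 kg.
Tool frame: the origin (TCP) lies midway between the tips of the shut fingers; the grasp point (between the pads) lies 19 mm behind it; z points along the fingers, y is the direction in which the jaws open and shut (so a half turn about z gives the same grasp; the last joint's range is limited). The gripper opens to 85 mm and grips with 20 to 120 N. Pads are 22 mm wide; open, the fingers measure 114 mm over their backs; the gripper's body (76 mm by 85 mm) begins 54 mm behind the grasp point. The pads swing forward as they close: fully open they stand 13 mm farther back than shut.
Start: joints at [1.059, 0.181, 1.607, -0, 1.354, -0.206], TCP at [0.173, 0.548, 0.211] pointing down, gripper open.
Joint ranges: [-2.99, 2.99], [-0.89, 2.07], [0.3, 2.58], [-1.14, 4.28], [0, 2.63], [-3.12, 3.12]. Speed limits (rad/s): [2.57, 2.57, 3.01, 3.14, 3.14, 3.14].

### API

Orientations are given as a unit quaternion [x, y, z, w].
In Python, from rig import * gives the robot as it stands. The module is installed in compiled form; this text tells all that it offers.
- The arm moves only by the tool play_rows, never from a script. Its argument "deltas" is a list of rows, each a list of 5 numbers: the opening, from -1 (shut) to 1 (fully open), so that 0 is half open, then the shift along the tool's x, y, z in cm, then the turn about the tool's z in degrees. A call has 1 to 20 rows; each row is the pose to reach, as a shift and turn from the pose commanded when the call began, along the tool's axes at that moment; what a row does not reach only later rows make up. A row lasts 1/12 s, in which the tool goes at most 41.7 mm and 7.16 degrees, less where a joint would pass 70% of its speed; a pose out of reach is approached as far as the arm can. A call with a gripper value outside its range is refused whole. The fingers move at their own pace and stop on an object; the grip force is fixed at half the most. Time passes only in rows, so rows that repeat a pose let the fingers close. It gives the time, the measured TCP pose, the force and the opening at its end, in the units of the state.
- get_obs(): the state, without advancing time (a new reading comes with each control period).
- capture(name): name is "scene" or "top"; returns a dict with "image" (400x640x3 uint8, blue, green, red), "range_z" (400x640 float32, m along the optical axis (not along the pixel's ray), 0 where there is no reading), "fx", "fy", "cx", "cy" (pixels), "dist" ([k1, k2, p1, p2, k3] as OpenCV has them; the pictures are not rectified), "R" (3x3) and "t" (3): a world point X has camera coordinates R X + t. Camera axes: x right, y down, z forward; pixel columns grow to the right and rows downward; lengths in m; the calibration is good to about 2 mm. A picture is of the moment at which its call begins.
- finish_job(): hands the job in, once; it reports no verdict.
The state is a dict: "clock": time; "q": joint angles; "joint_vel": joint speeds; "joint_torque": joint torques, N m; "position": TCP position; "ee_rot": TCP orientation; "wrist_force": force on the tool from outside, world axes, zero at the start; "torque": the same for the moment, N m; "opening": finger opening in m.
Only numpy, scipy, OpenCV 4.12 (cv2) and the standard library are available. Lean on these libraries where they do the work, as an engineer would, in place of code of your own. Each camera call takes 0.05 s, during which the arm holds its last target. There are 200 camera calls.

## Working session

There is one attempt and no reset: what is moved stays moved. The work goes in short steps, Python scripts to look and compute and a tool call to move; the robot and the scene stay as the last step left them, time stands still between calls to the robot, and variables do not carry over. Pictures are saved under pics/ and viewed, about 8 in all and at most 12, crops included, and the job is handed in when it is done.

Besides the shell and the picture viewer there is one more tool, called as a command line: name --pt "numbers of a row" for each row, then --argument value for the rest. play_rows: Moves the arm, as the interface text tells. Its arguments: {"type":"object","properties":{"deltas":{"type":"array"}},"required":["deltas"]}

```bash
mkdir -p pics
python3 - <<'E'
from rig import *
import cv2,numpy as np,pickle
o=get_obs(); print({k:np.round(v,3) for k,v in o.items()})
for n in("scene","top"):
    c=capture(n); pickle.dump(c,open(n+'.pkl','wb')); cv2.imwrite(f'pics/{n}0.png',c["image"])
    print(n,c['fx'],c['fy'],c['cx'],c['cy'],c['dist'],np.round(c['R'],3).tolist(),np.round(c['t'],3))
E
```

```text
{'clock': np.float64(0.0), 'q': array([ 1.059,  0.182,  1.608, -0.   ,  1.354, -0.206]), 'joint_vel': array([ 0.002,  0.002,  0.002, -0.   ,  0.   ,  0.001]), 'joint_torque': array([ 1.0000e-03, -4.4488e+01, -3.5134e+01, -0.0000e+00,  9.0000e-03,
        0.0000e+00]), 'position': array([0.173, 0.548, 0.21 ]), 'ee_rot': array([ 0.152,  0.988, -0.001, -0.   ]), 'wrist_force': array([-0.161,  0.088,  0.584]), 'torque': array([-0.017, -0.029, -0.05 ]), 'opening': np.float64(0.086)}
scene 457.91870557669756 457.91870557669756 330.0382196678657 200.98195637218245 [-0.12758922  0.          0.          0.          0.        ] [[-0.555, 0.831, -0.012], [0.61, 0.398, -0.685], [-0.565, -0.388, -0.728]] [ 0.258 -0.249  1.447]
top 373.1256712950045 373.1256712950045 316.06391450795655 198.13411758814257 [-0.00580757  0.          0.          0.          0.        ] [[0.028, -1.0, -0.005], [-0.987, -0.026, -0.157], [0.157, 0.01, -0.988]] [0.034 0.51  1.054]
```

View pics/scene0.png

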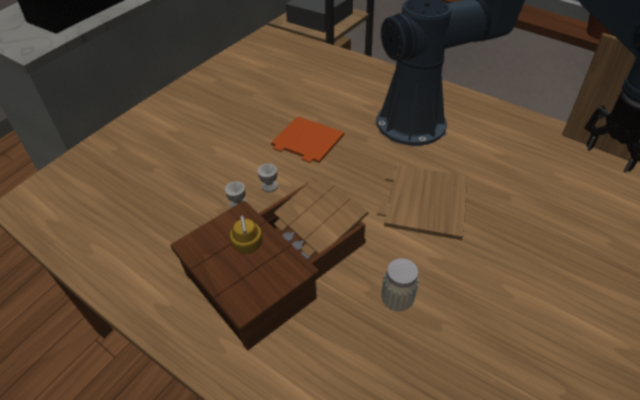

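View pics/top0.png

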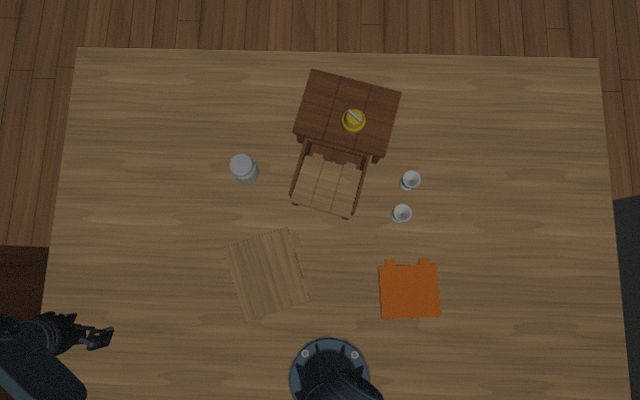

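The scene view shows the pale cover tilted in the tray at about (320,215), the timer at (245,235), the jar at (400,285) and the cups at (268,178) and (235,193). The top view shows the unit at (348,115), the cover at (328,185), the jar at (243,168) and the cups at (411,180) and (402,213). The orange and larger pale boards are look-alikes.

```bash
cat > h.py <<'E'
import numpy as np,cv2
def cloud(c):
    h,w=c['range_z'].shape; u,v=np.meshgrid(np.arange(w),np.arange(h))
    K=np.array([[c['fx'],0,c['cx']],[0,c['fy'],c['cy']],[0,0,1.]])
    n=cv2.undistortPoints(np.stack([u,v],-1).reshape(-1,1,2).astype(float),K,np.array(c['dist'])).reshape(h,w,2)
    z=c['range_z'].astype(float); P=np.dstack([n*z[...,None],z])
    W=(P-c['t'])@c['R']; W[z==0]=np.nan; return W
E
python3 - <<'E'
from h import *; import pickle
C={n:pickle.load(open(n+'.pkl','rb')) for n in('scene','top')}
yaw=None
for n,c in C.items():
    W=cloud(c); I=c['image']; z=W[...,2]
    X=W.reshape(-1,3)
    # table noise
    m=(abs(X[:,0]-.3)<.05)&(abs(X[:,1]+.05)<.03); print(n,'table z',np.nanmedian(X[m,2]),np.nanstd(X[m,2]))
    hs=cv2.cvtColor(I,cv2.COLOR_BGR2HSV)
    roi=(abs(W[...,1])<.3)&(W[...,0]>.3)&(W[...,0]<1.1)
    m=roi&(abs(z-.114)<.008)
    k=cv2.morphologyEx(m.astype(np.uint8),cv2.MORPH_OPEN,np.ones((3,3)))
    nl,lab,st,_=cv2.connectedComponentsWithStats(k)
    for i in range(1,nl):
        if st[i,4]>300:
            p=W[lab==i]; r=cv2.minAreaRect(p[:,:2].astype(np.float32)); print(n,st[i],r,np.round(cv2.boxPoints(r),3).tolist(),np.median(p[:,2]))
    cr=I[60:230,270:430] if n=='top' else I[160:350,160:400]
    cv2.imwrite(f'pics/{n}c.png',cv2.convertScaleAbs(cv2.resize(cr,None,fx=3.3 if n=='scene' else 4.5,fy=3.3 if n=='scene' else 3.5 if 0 else 3.3 if n=='scene' else 3.5,interpolation=cv2.INTER_CUBIC),alpha=1.6))
E
```

```text
scene table z -0.001157776453981874 0.0019892770072404416
scene [ 170  201  150  129 9152] ((0.7479922771453857, -0.03336930274963379), (0.27426570653915405, 0.20280729234218597), 75.76456451416016) [[0.6159999966621399, -0.14100000262260437], [0.8130000233650208, -0.19099999964237213], [0.8799999952316284, 0.07500000298023224], [0.6830000281333923, 0.12399999797344208]] 0.1131165851039822
top table z -0.00010590144532999947 0.0020368229116363512
top [ 293   69  108   88 5867] ((0.7483832836151123, -0.03479264676570892), (0.27081114053726196, 0.2020019143819809), 75.59259796142578) [[0.6169999837875366, -0.14100000262260437], [0.8130000233650208, -0.19099999964237213], [0.8799999952316284, 0.07100000232458115], [0.6840000152587891, 0.12099999934434891]] 0.11416722314088111
```

View pics/topc.png

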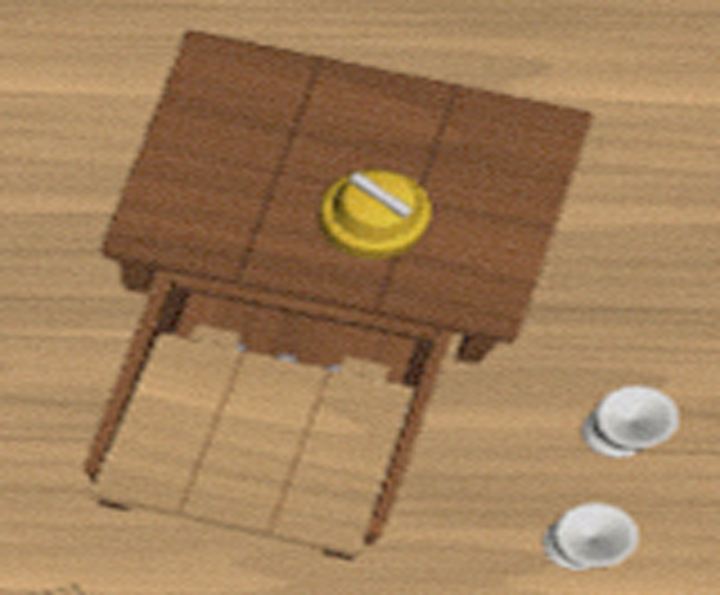

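The crop confirms the pale cover between the tray walls, with its tabs short of the bar and its front edge over the front wall. The unit's yaw is about -14.3 deg. Next I'll put everything in the unit frame.

```bash
cat >> h.py <<'E'
A=np.deg2rad(-14.3); U=np.array([[np.cos(A),np.sin(A)],[-np.sin(A),np.cos(A)]]); CEN=np.array([.748,-.034])
def unit(W):  # unit frame: origin at front-face middle
    V=W.copy(); V[...,:2]=(W[...,:2]-CEN)@U.T; V[...,0]+=.095; return V
def toworld(p): return (U.T@(np.array(p[:2])-[.095,0]))+CEN
E
python3 - <<'E'
from h import *; import pickle
for n in('scene','top'):
    c=pickle.load(open(n+'.pkl','rb')); V=unit(cloud(c)).reshape(-1,3); hs=cv2.cvtColor(c['image'],cv2.COLOR_BGR2HSV).reshape(-1,3)
    t=V[(V[:,2]>.109)&(V[:,2]<.12)&(abs(V[:,1])<.16)&(V[:,0]>-.05)&(V[:,0]<.23)]
    for a,lab in((0,'x'),(1,'y')): print(n,'unit',lab,np.round(np.percentile(t[:,a],[.3,1,99,99.7]),4))
    for y in(-.1,-.05,0,.05,.1):
        s=t[abs(t[:,1]-y)<.015]; print('  y',y,'front x',np.round(np.percentile(s[:,0],[1,3]),4))
    m=(abs(V[:,1])<.08)&(V[:,0]>-.22)&(V[:,0]<-.09)&(V[:,2]>.075)&(V[:,2]<.13); p=V[m]
    co=np.linalg.lstsq(np.c_[p[:,:2],np.ones(len(p))],p[:,2],rcond=None)[0]; r=p[:,2]-np.c_[p[:,:2],np.ones(len(p))]@co
    print('plane',co,'tilt',np.degrees(np.arctan(co[:2])),r.std(),len(p))
    for y in(-.06,-.03,0,.03,.06):
        s=p[abs(p[:,1]-y)<.012]; print('  y',y,'cover front x',np.round(np.percentile(s[:,0],[0,1,3]),4),'z max',np.round(np.percentile(s[:,2],98),4))
    w=V[(V[:,0]>-.15)&(V[:,0]<-.08)&(abs(V[:,1])<.13)&(V[:,2]>.08)&(V[:,2]<.1)]
    print('walls y',np.round(np.percentile(w[:,1],[0,1,99,100]),4))
    for nm,lo,hi in(('jar',(-.2,.12),(.1,.3)),('cups',(-.25,-.3),(.1,-.12))):
        s=V[(V[:,2]>.03)&(V[:,0]>lo[0])&(V[:,0]<hi[0])&(V[:,1]>lo[1])&(V[:,1]<hi[1])&(V[:,2]<.12)]; print(nm,np.round(s.min(0),3),np.round(s.max(0),3))
E
```

```text
scene unit x [-0.0043 -0.0029  0.1939  0.1952]
scene unit y [-0.1322 -0.1296  0.1353  0.1365]
  y -0.1 front x [-0.0027  0.0012]
  y -0.05 front x [-0.0033 -0.0007]
  y 0 front x [-0.0035  0.0007]
  y 0.05 front x [-0.0029  0.0023]
  y 0.1 front x [-0.002   0.0027]
plane [-0.2428765   0.00048003  0.06205927] tilt [-13.65146631   0.02750358] 0.0017162660146449597 2612
  y -0.06 cover front x [-0.1974 -0.195  -0.1932] z max 0.1098
  y -0.03 cover front x [-0.1978 -0.196  -0.1922] z max 0.1097
  y 0 cover front x [-0.1976 -0.1956 -0.1928] z max 0.1094
  y 0.03 cover front x [-0.1971 -0.195  -0.1924] z max 0.1099
  y 0.06 cover front x [-0.1973 -0.1941 -0.1922] z max 0.1098
walls y [-0.0979 -0.0927  0.099   0.1004]
jar [-0.164  0.12   0.03 ] [0.1   0.287 0.116]
cups [-0.16  -0.257  0.03 ] [ 0.1   -0.12   0.118]
top unit x [-0.0045 -0.0035  0.1927  0.1943]
top unit y [-0.1347 -0.1329  0.1312  0.1328]
  y -0.1 front x [-0.0036 -0.0001]
  y -0.05 front x [-0.0031 -0.0012]
  y 0 front x [-0.0038 -0.0016]
  y 0.05 front x [-0.0033  0.    ]
  y 0.1 front x [-0.0032  0.0009]
plane [-0.23223896 -0.00083325  0.06410439] tilt [-13.07454245  -0.04774187] 0.002154916795963179 2111
  y -0.06 cover front x [-0.1971 -0.1967 -0.1953] z max 0.1109
  y -0.03 cover front x [-0.1973 -0.1963 -0.195 ] z max 0.1104
  y 0 cover front x [-0.1974 -0.1965 -0.195 ] z max 0.1105
  y 0.03 cover front x [-0.197  -0.1961 -0.1948] z max 0.1104
  y 0.06 cover front x [-0.1968 -0.1961 -0.1946] z max 0.1103
walls y [-0.0976 -0.0958  0.0941  0.0962]
jar [-0.17  0.12  0.03] [0.099 0.277 0.12 ]
cups [-0.159 -0.257  0.034] [ 0.1  -0.12  0.12]
```

play_rows --pt "-1 -3 -3 0.5 -3.2" --pt "-1 -6 -6 1 -3.2" --pt "-1 -9 -9 1.5 -3.2" --pt "-1 -12 -12 2 -3.2" --pt "-1 -15 -15 2.5 -3.2" --pt "-1 -18 -18 3 -3.2" --pt "-1 -21 -21 3.5 -3.2" --pt "-1 -24 -24 4 -3.2" --pt "-1 -27 -27 4.5 -3.2" --pt "-1 -30 -30 5 -3.2" --pt "-1 -33 -33 5.5 -3.2" --pt "-1 -36 -36 6 -3.2" --pt "-1 -39 -39 6 -3.2" --pt "-1 -39.4 -40.1 6 -3.2" --pt "-1 -39.4 -40.1 6 -3.2" --pt "-1 -39.4 -40.1 6 -3.2" --pt "-1 -39.4 -40.1 6 -3.2"

```text
clock: 1.52
position: [0.4275, 0.0477, 0.1506]
ee_rot: [0.125, 0.992, 0.0, -0.001]
wrist_force: [-0.9, -0.1, -0.5]
opening: 0.0005
```

```bash
cat > st.py <<'E'
from rig import *; from h import *
from scipy.spatial.transform import Rotation as Ro
def st():
    o=get_obs(); p=unit(np.array(o['position'])); R=Ro.from_quat(o['ee_rot']).as_matrix()
    f=np.array(o['wrist_force']); f[:2]=U@f[:2]
    print('t %.2f'%o['clock'],'TCP unit mm',np.round(p*1000,1),'tool x angle in unit',round(np.degrees(np.arctan2(R[1,0],R[0,0])-A),2),'tilt',np.round(R[:,2],3),'F unit',np.round(f,1),'open',round(float(o['opening']),4))
if __name__=='__main__': st()
E
python3 st.py
```

```text
t 1.52 TCP unit mm [-235.7   -0.   150.6] tool x angle in unit 179.95 tilt [-0.001  0.001 -1.   ] F unit [-0.8 -0.3 -0.5] open 0.0005
```

play_rows --pt "-1 0 0 2 0" --pt "-1 0 0 4 0" --pt "-1 0 0 5.5 0" --pt "-1 0 0 5.8 0" --pt "-1 -0.5 0 5.8 0" --pt "-1 -1 0 5.8 0" --pt "-1 -1.5 0 5.8 0" --pt "-1 -2 0 5.8 0" --pt "-1 -2.4 0 5.8 0" --pt "-1 -2.8 0 5.8 0" --pt "-1 -3.2 0 5.8 0" --pt "-1 -3.6 0 5.8 0" --pt "-1 -4 0 5.8 0" --pt "-1 -4 0 5.8 0"

```text
clock: 2.68
position: [0.4677, 0.0371, 0.0931]
ee_rot: [0.125, 0.992, -0.0, 0.0]
wrist_force: [0.0, 0.2, 0.0]
opening: -0.0001
```

```bash
python3 st.py
```

```text
t 2.68 TCP unit mm [-194.2   -0.3   93.1] tool x angle in unit 179.96 tilt [ 0.001 -0.    -1.   ] F unit [-0.   0.2  0. ] open -0.0001
```

play_rows --pt "-1 -0.3 0 0 0" --pt "-1 -0.6 0 0 0" --pt "-1 -0.9 0 0 0" --pt "-1 -1.2 0 0 0" --pt "-1 -1.5 0 0 0" --pt "-1 -1.7 0 0 0" --pt "-1 -1.8 0 0 0" --pt "-1 -1.8 0 0 0"

```text
clock: 3.35
position: [0.4845, 0.0329, 0.093]
ee_rot: [0.125, 0.992, -0.0, 0.0]
wrist_force: [0.7, -0.3, -0.6]
opening: -0.0002
```

```bash
cat > look.py <<'E'
from st import *
import sys,pickle
st()
for n in('scene','top'):
    c=capture(n); V=unit(cloud(c)).reshape(-1,3); pickle.dump(c,open(n+'1.pkl','wb'))
    for y in(-.06,0.045,.065):
        s=V[(abs(V[:,1]-y)<.012)&(V[:,0]>-.22)&(V[:,0]<-.01)&(V[:,2]>.05)&(V[:,2]<.13)]
        q=s[(s[:,0]>-.135)&(s[:,0]<-.04)]; f=np.polyfit(q[:,0],q[:,2],1)
        print(n,'y',y,'slope deg %.2f'%np.degrees(np.arctan(f[0])),'z at -.15: %.4f'%np.polyval(f,-.15),'z at -.03: %.4f'%np.polyval(f,-.03),'front x',np.round(np.percentile(s[:,0],[0,1,3]),4))
        print('   z profile -190..-20',[round(float(np.nanmedian(s[abs(s[:,0]-x)<.003][:,2])*1000)) if (abs(s[:,0]-x)<.003).sum()>2 else None for x in np.arange(-.19,-.015,.01)])
    cr=c['image'][110:230,270:400] if n=='top' else c['image'][160:290,220:400]
    cv2.imwrite(f'pics/{n}_{sys.argv[1]}.png',cv2.convertScaleAbs(cv2.resize(cr,None,fx=4,fy=4,interpolation=cv2.INTER_CUBIC),alpha=1.6))
E
python3 look.py a
```

```text
t 3.35 TCP unit mm [-176.9   -0.2   93. ] tool x angle in unit 179.98 tilt [ 0. -0. -1.] F unit [ 0.8 -0.1 -0.6] open -0.0002
scene y -0.06 slope deg -16.16 z at -.15: 0.1004 z at -.03: 0.0656 front x [-0.197  -0.1956 -0.1916]
   z profile -190..-20 [108, 105, 103, 101, 98, 95, 94, 91, 89, 87, 84, 81, 79, 76, 69, 65, None, None]
scene y 0.045 slope deg -16.29 z at -.15: 0.1005 z at -.03: 0.0655 front x [-0.1959 -0.1946 -0.1914]
   z profile -190..-20 [108, 106, 103, 102, 98, 96, 94, 92, 88, 86, 84, 82, 79, 77, 68, 65, None, None]
scene y 0.065 slope deg -15.86 z at -.15: 0.1003 z at -.03: 0.0662 front x [-0.1963 -0.1942 -0.1902]
   z profile -190..-20 [108, 105, 103, 102, 98, 96, 94, 92, 89, 86, 84, 82, 79, 76, 70, 63, None, None]Traceback (most recent call last):
  File "look.py", line 8, in <module>
    q=s[(s[:,0]>-.135)&(s[:,0]<-.04)]; f=np.polyfit(q[:,0],q[:,2],1)
                                         ~~~~~~~~~~^^^^^^^^^^^^^^^^^
    raise TypeError("expected non-empty vector for x")
TypeError: expected non-empty vector for x
```

Run:
```python
import pickle,cv2,numpy as np
s=pickle.load(open('scene1.pkl','rb'))['image'][130:300,200:400]; t=pickle.load(open('top1.pkl','rb'))['image'][90:260,240:440]
cv2.imwrite('pics/a2.png',cv2.convertScaleAbs(cv2.resize(np.hstack([s,t]),None,fx=2,fy=2,interpolation=cv2.INTER_CUBIC),alpha=1.6))
```

```text
(no output)
```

View pics/a2.png

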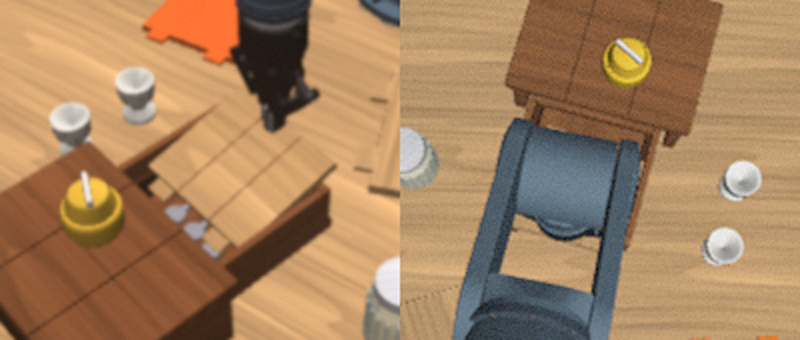

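Run:
```python
from h import *; import pickle
for f in('scene','scene1'):
    c=pickle.load(open(f+'.pkl','rb')); V=unit(cloud(c)).reshape(-1,3)
    for y in(-.06,0.0,.06):
        s=V[(abs(V[:,1]-y)<.008)&(V[:,0]>-.25)&(V[:,0]<0)&(V[:,2]>.02)&(V[:,2]<.16)]
        print(f,y,[(int(x*1000),round(float(np.median(g))*1000)) for x in np.arange(-.23,0,.01) for g in [s[abs(s[:,0]-x)<.003][:,2]] if len(g)>2])
g=V[(V[:,2]>.085)&(V[:,2]<.25)&(V[:,0]<-.1)&(V[:,0]>-.3)&(abs(V[:,1])<.06)]
for z in np.arange(.09,.2,.008):
    s=g[(abs(g[:,2]-z)<.004)&(g[:,2]>.064-.237*g[:,0]+.006)]
    if len(s): print(round(z,3),len(s),np.round(s.min(0),3),np.round(s.max(0),3))
```

```text
scene -0.06 [(-189, 110), (-179, 106), (-169, 103), (-159, 101), (-149, 99), (-139, 96), (-129, 94), (-119, 91), (-109, 89), (-99, 86), (-89, 83), (-79, 82), (-69, 78), (-59, 75), (-49, 67), (-39, 64)]
scene 0.0 [(-189, 108), (-179, 107), (-169, 103), (-159, 100), (-149, 98), (-139, 96), (-129, 93), (-119, 91), (-109, 89), (-99, 86), (-89, 84), (-79, 82), (-69, 77), (-59, 73), (-49, 32), (-39, 32)]
scene 0.06 [(-189, 108), (-179, 106), (-169, 105), (-159, 101), (-149, 98), (-139, 97), (-129, 94), (-119, 91), (-109, 89), (-99, 87), (-89, 84), (-79, 80), (-69, 79), (-59, 76), (-49, 67), (-39, 64)]
scene1 -0.06 [(-189, 108), (-179, 106), (-169, 104), (-159, 101), (-149, 97), (-139, 95), (-129, 94), (-119, 91), (-109, 89), (-99, 87), (-89, 84), (-79, 80), (-69, 78), (-59, 74), (-49, 67), (-39, 65)]
scene1 0.0 [(-189, 109), (-179, 106), (-169, 131), (-159, 101), (-149, 98), (-139, 95), (-129, 94), (-119, 91), (-109, 89), (-99, 87), (-89, 83), (-79, 81), (-69, 78), (-59, 75), (-49, 32)]
scene1 0.06 [(-189, 109), (-179, 105), (-169, 103), (-159, 102), (-149, 98), (-139, 96), (-129, 94), (-119, 91), (-109, 90), (-99, 86), (-89, 84), (-79, 81), (-69, 79), (-59, 76), (-49, 68), (-39, 63)]
0.114 4 [-0.183 -0.006  0.114] [-0.168  0.009  0.118]
0.122 26 [-0.183 -0.013  0.119] [-0.166  0.014  0.126]
0.13 26 [-0.187 -0.016  0.126] [-0.166  0.014  0.132]
0.138 29 [-0.181 -0.013  0.134] [-0.166  0.015  0.142]
0.146 19 [-0.175 -0.008  0.142] [-0.166  0.014  0.149]
0.154 17 [-0.172 -0.023  0.151] [-0.165  0.028  0.158]
0.162 57 [-0.191 -0.036  0.158] [-0.164  0.029  0.166]
0.17 73 [-0.19  -0.042  0.166] [-0.164  0.039  0.174]
0.178 64 [-0.194 -0.044  0.174] [-0.161  0.043  0.182]
0.186 76 [-0.19  -0.055  0.182] [-0.16  0.05  0.19]
0.194 75 [-0.176 -0.057  0.19 ] [-0.159  0.059  0.198]
```

Run:
```python
from h import *; import pickle
c=pickle.load(open('scene1.pkl','rb')); V=unit(cloud(c)); g=c['image'].max(2)
for v in range(180,204): print(v,' '.join('%3d:%4d,%4d'%(g[v,u],V[v,u,0]*1000,V[v,u,2]*1000) if V[v,u,0]==V[v,u,0] else 'nan' for u in range(331,346,2)))
cv2.imwrite('pics/b.png',cv2.convertScaleAbs(cv2.resize(c['image'][140:230,290:400],None,fx=7,fy=6,interpolation=cv2.INTER_NEAREST),alpha=2.2))
```

```text
180  25:-165, 160  22:-168, 160  22:-168, 166  22:-164, 175  27:-174, 166  28:-177, 167  30:-179, 168  36:-180, 171
181  32:-166, 155  29:-169, 156  22:-167, 164  22:-166, 170  26:-171, 167  30:-175, 167  27:-177, 168  27:-168, 186
182  51:-166, 153  44:-172, 148  23:-164, 165  22:-165, 168  25:-171, 164  27:-172, 168  24:-166, 181  24:-164, 188
183  66:-171, 141  56:-168, 150  23:-164, 162  23:-166, 164  22:-170, 162  24:-166, 173  22:-166, 178  22:-167, 181
184  68:-171, 138  50:-167, 149  26:-165, 157  22:-166, 161  24:-165, 167  22:-165, 171  22:-167, 174  23:-166, 180
185  63:-173, 131  39:-167, 146  29:-166, 152  22:-165, 158  23:-166, 162  22:-166, 167  23:-168, 168  30:-166, 176
186  61:-173, 129  37:-168, 141  37:-168, 145  23:-173, 144  24:-172, 150  22:-165, 165  29:-166, 168  60:-166, 173
187  59:-171, 129  39:-167, 140  44:-166, 146  25:-173, 141  22:-171, 148  24:-166, 161  52:-166, 166 101:-285,  -1
188  57:-171, 125  38:-166, 138  47:-167, 141  24:-172, 139  22:-171, 145  27:-179, 138  82:-279,  -1 129:-281,   1
189  64:-180, 107  40:-168, 132  46:-167, 137  27:-171, 
[... 983 characters left out ...]
 107
198 135:-164, 101 134:-165, 105 133:-171, 101 129:-174, 102 127:-176, 105 128:-179, 105 128:-182, 106 128:-185, 107
199 135:-163,  99 136:-164, 103 134:-168, 103 134:-172, 102 129:-173, 106 127:-177, 105 128:-179, 107 127:-183, 106
200 133:-160, 101 136:-164, 100 134:-168,  99 135:-168, 104 132:-172, 103 128:-177, 101 128:-178, 106 126:-181, 107
201 129:-160,  98 136:-160, 102 137:-165, 100 135:-166, 104 134:-170, 103 129:-175, 101 126:-174, 107 122:-178, 107
202 126:-157,  99 132:-158, 102 137:-164,  99 136:-165, 102 135:-169, 101 132:-174, 100 125:-175, 103 115:-177, 105
203 125:-154, 101 129:-158, 100 135:-160, 102 136:-163, 102 135:-165, 104 135:-169, 103 123:-173, 102 116:-177, 102
```

View pics/b.png

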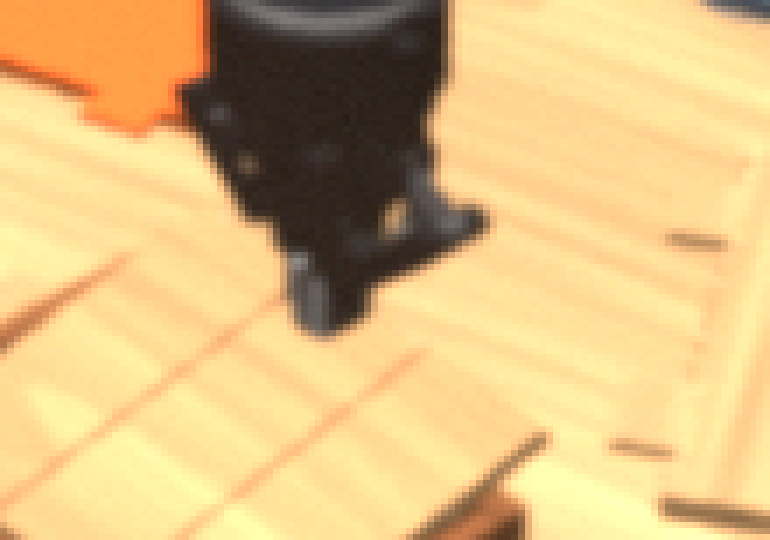

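The tips appear about 10 mm above the cover: the depth puts them at z≈0.117, against a reported TCP z of 0.093. The cover hasn't moved. I'll back off, go lower, and check the real tip height.

play_rows --pt "-1 2 0 0 0" --pt "-1 4 0 0 0" --pt "-1 6 0 0 0" --pt "-1 6 0 0 0" --pt "-1 6 0 0 0"

```text
clock: 3.87
position: [0.4257, 0.0481, 0.0931]
ee_rot: [0.124, 0.992, -0.0, 0.0]
wrist_force: [0.2, 0.1, 1.0]
opening: -0.0
```

Run:
```python
from st import *; import pickle
st()
c=capture('scene'); V=unit(cloud(c)); g=c['image'].max(2)
m=(g<75)&(V[...,2]>.06)&(V[...,0]<-.2)&(V[...,0]>-.3)&(abs(V[...,1])<.07)
P=V[m]
for z in np.arange(.085,.22,.006):
    s=P[abs(P[:,2]-z)<.003]
    if len(s): print(round(z,3),len(s),np.round(np.percentile(s,[5,95],axis=0)[:,:2],3).tolist())
cv2.imwrite('pics/c.png',cv2.convertScaleAbs(cv2.resize(c['image'][120:230,290:420],None,fx=6,fy=5,interpolation=cv2.INTER_CUBIC),alpha=2.2))
```

```text
t 3.87 TCP unit mm [-2.376e+02 -1.000e-01  9.310e+01] tool x angle in unit 180.01 tilt [ 0. -0. -1.] F unit [0.2 0.1 1. ] open -0.0
0.115 4 [[-0.23, -0.005], [-0.229, 0.007]]
0.121 17 [[-0.24, -0.014], [-0.228, 0.011]]
0.127 20 [[-0.242, -0.007], [-0.228, 0.014]]
0.133 16 [[-0.239, -0.011], [-0.227, 0.015]]
0.139 20 [[-0.239, -0.004], [-0.228, 0.016]]
0.145 15 [[-0.234, -0.007], [-0.227, 0.014]]
0.151 11 [[-0.233, -0.007], [-0.227, 0.013]]
0.157 22 [[-0.231, -0.009], [-0.224, 0.016]]
0.163 57 [[-0.244, -0.028], [-0.225, 0.029]]
0.169 42 [[-0.243, -0.036], [-0.225, 0.032]]
0.175 41 [[-0.248, -0.04], [-0.223, 0.032]]
0.181 52 [[-0.24, -0.04], [-0.221, 0.042]]
0.187 58 [[-0.234, -0.049], [-0.22, 0.045]]
0.193 55 [[-0.231, -0.052], [-0.22, 0.052]]
0.199 87 [[-0.24, -0.054], [-0.221, 0.06]]
0.205 97 [[-0.244, -0.056], [-0.22, 0.059]]
0.211 75 [[-0.239, -0.02], [-0.218, 0.05]]
0.217 63 [[-0.24, -0.011], [-0.217, 0.041]]
```

View pics/c.png

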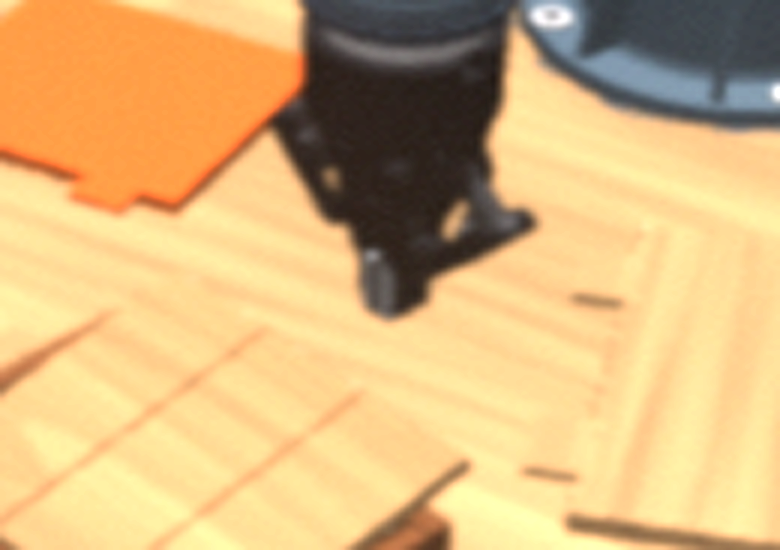

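The tip bottom is really about 22 mm above the reported TCP. A gentle touch on the table will give the exact offset.

play_rows --pt "-1 0 0 3 0" --pt "-1 0 0 6 0" --pt "-1 0 0 8 0" --pt "-1 0 0 9.5 0" --pt "-1 0 0 10.2 0" --pt "-1 0 0 10.6 0" --pt "-1 0 0 10.7 0" --pt "-1 0 0 10.8 0" --pt "-1 0 0 10.9 0" --pt "-1 0 0 10.9 0"

```text
clock: 4.75
position: [0.427, 0.0477, -0.0153]
ee_rot: [0.125, 0.992, -0.0, 0.001]
wrist_force: [-0.3, 0.8, -0.2]
opening: 0.0002
```

play_rows --pt "-1 0 0 0.1 0" --pt "-1 0 0 0.2 0" --pt "-1 0 0 0.3 0" --pt "-1 0 0 0.4 0" --pt "-1 0 0 0.4 0"

```text
clock: 5.17
position: [0.426, 0.0478, -0.0202]
ee_rot: [0.125, 0.992, 0.0, -0.0]
wrist_force: [-0.3, 0.4, 0.1]
opening: -0.0001
```

play_rows --pt "-1 0 0 0.1 0" --pt "-1 0 0 0.2 0" --pt "-1 0 0 0.3 0" --pt "-1 0 0 0.3 0"

```text
clock: 5.5
position: [0.4262, 0.0479, -0.0204]
ee_rot: [0.124, 0.992, -0.0, -0.001]
wrist_force: [-16.7, 1.3, 44.2]
opening: -0.0
```

Table contact comes at reported z≈-0.0205, so tip = TCP + 20.5 mm, with a stiffness of about 15 N/mm. I'll rise to a tip height of 92.5 mm and push.

play_rows --pt "-1 0 0 -3 0" --pt "-1 0 0 -6 0" --pt "-1 0 0 -9 0" --pt "-1 0 0 -9.5 0" --pt "-1 0 0 -9.5 0" --pt "-1 -1 0 -9.5 0" --pt "-1 -2 0 -9.5 0" --pt "-1 -2.5 0 -9.5 0" --pt "-1 -2.8 0 -9.5 0" --pt "-1 -3.1 0 -9.5 0" --pt "-1 -3.4 0 -9.5 0" --pt "-1 -3.7 0 -9.5 0" --pt "-1 -4.0 0 -9.5 0" --pt "-1 -4.3 0 -9.5 0" --pt "-1 -4.3 0 -9.5 0"

```text
clock: 6.75
position: [0.4685, 0.037, 0.0722]
ee_rot: [0.125, 0.992, -0.0, 0.0]
wrist_force: [-0.5, -0.4, 0.0]
opening: 0.0002
```

```bash
sed -i "s/for n in('scene','top'):/for n in('scene',):/" look.py; sed -i 's/V\[:,0\]<-.01)&/V[:,0]<-.0)\&/' look.py; python3 look.py b
```

```text
t 6.75 TCP unit mm [-193.4   -0.2   72.2] tool x angle in unit 179.98 tilt [ 0.001 -0.    -1.   ] F unit [-0.4 -0.5  0. ] open 0.0002
scene y -0.06 slope deg -11.93 z at -.15: 0.0985 z at -.03: 0.0732 front x [-0.1824 -0.18   -0.1768]
   z profile -190..-20 [None, 105, 103, 101, 98, 96, 94, 92, 90, 88, 86, 84, 81, 79, 77, 75, 66, None]
scene y 0.045 slope deg -12.00 z at -.15: 0.0988 z at -.03: 0.0733 front x [-0.182  -0.1792 -0.1757]
   z profile -190..-20 [None, 104, 103, 101, 99, 97, 94, 93, 90, 88, 86, 84, 82, 79, 78, 75, 66, None]
scene y 0.065 slope deg -12.20 z at -.15: 0.0991 z at -.03: 0.0731 front x [-0.1816 -0.1794 -0.1758]
   z profile -190..-20 [None, 104, 103, 101, 99, 97, 94, 93, 90, 88, 86, 84, 82, 80, 77, 75, 66, None]
```

The cover is sliding: its front is at -0.182, 15 mm farther in, and it's still square.

play_rows --pt "-1 -0.3 0 0 0" --pt "-1 -0.6 0 0 0" --pt "-1 -0.9 0 0 0" --pt "-1 -1.2 0 0 0" --pt "-1 -1.4 0 0 0" --pt "-1 -1.6 0 0 0" --pt "-1 -1.8 0 0 0" --pt "-1 -1.9 0 0 0" --pt "-1 -1.9 0 0 0"

```text
clock: 7.55
position: [0.4865, 0.0324, 0.072]
ee_rot: [0.125, 0.992, -0.0, 0.0]
wrist_force: [-0.5, -0.2, -0.0]
opening: -0.0001
```

```bash
python3 look.py c
```

```text
t 7.55 TCP unit mm [-174.8   -0.2   72. ] tool x angle in unit 179.98 tilt [ 0. -0. -1.] F unit [-0.5 -0.4 -0. ] open -0.0001
scene y -0.06 slope deg -10.49 z at -.15: 0.0990 z at -.03: 0.0768 front x [-0.1768 -0.1753 -0.1636]
   z profile -190..-20 [None, None, 91, 101, 99, 99, 96, 93, 91, 90, 88, 86, 84, 82, 81, 78, 78, 75]
scene y 0.045 slope deg -10.58 z at -.15: 0.0992 z at -.03: 0.0767 front x [-0.1762 -0.1751 -0.1638]
   z profile -190..-20 [None, None, 90, 101, 99, 97, 95, 94, 92, 89, 89, 86, 84, 82, 80, 78, 77, 75]
scene y 0.065 slope deg -10.47 z at -.15: 0.0991 z at -.03: 0.0769 front x [-0.1763 -0.1746 -0.165 ]
   z profile -190..-20 [None, None, 90, 101, 99, 98, 95, 94, 91, 90, 88, 86, 85, 83, 80, 79, 78, 76]
```

play_rows --pt "-1 -0.1 0 0 0" --pt "-1 -0.2 0 0 0" --pt "-1 -0.3 0 0 0" --pt "-1 -0.3 0 0 0"

```text
clock: 7.93
position: [0.4895, 0.0317, 0.0721]
ee_rot: [0.125, 0.992, -0.0, 0.0]
wrist_force: [0.5, -0.4, -0.3]
opening: -0.0
```

```bash
python3 look.py d
```

```text
t 7.93 TCP unit mm [-171.7   -0.2   72.1] tool x angle in unit 179.98 tilt [ 0.001 -0.    -1.   ] F unit [ 0.6 -0.3 -0.3] open -0.0
scene y -0.06 slope deg -9.15 z at -.15: 0.0965 z at -.03: 0.0772 front x [-0.1773 -0.1745 -0.1708]
   z profile -190..-20 [None, None, 90, 98, 97, 95, 93, 92, 90, 89, 87, 84, 83, 82, 80, 79, 77, 76]
scene y 0.045 slope deg -9.05 z at -.15: 0.0964 z at -.03: 0.0773 front x [-0.1771 -0.1731 -0.1702]
   z profile -190..-20 [None, None, 90, 98, 97, 95, 93, 91, 90, 89, 87, 85, 84, 82, 81, 79, 77, 77]
scene y 0.065 slope deg -9.24 z at -.15: 0.0966 z at -.03: 0.0771 front x [-0.1766 -0.1744 -0.1716]
   z profile -190..-20 [None, None, 89, 97, 96, 95, 93, 92, 90, 88, 87, 85, 84, 82, 81, 79, 77, 77]
```

The front edge has dropped behind the wall: its top is at about 98 mm, so it's resting on the catch slope. I'll nudge it 1 mm more, lift, and move above the front part.

play_rows --pt "-1 -0.1 0 0 0" --pt "-1 -0.1 0 0 0" --pt "-1 0 0 -1 0" --pt "-1 0 0 -3 0" --pt "-1 -1 0 -3 0" --pt "-1 -2.2 0 -3 0" --pt "-1 -3.2 0 -3 0" --pt "-1 -3.2 0 -3 0" --pt "-1 -3.2 0 -2 0" --pt "-1 -3.2 0 -1 0" --pt "-1 -3.2 0 0 0" --pt "-1 -3.2 0 0 0"

```text
clock: 8.98
position: [0.5181, 0.0241, 0.0692]
ee_rot: [0.125, 0.992, 0.0, -0.002]
wrist_force: [0.0, 0.2, 0.3]
opening: 0.0001
```

```bash
python3 look.py e
```

```text
t 8.98 TCP unit mm [-142.2   -0.5   69.2] tool x angle in unit 179.98 tilt [-0.004  0.001 -1.   ] F unit [-0.   0.2  0.3] open 0.0001
scene y -0.06 slope deg -5.86 z at -.15: 0.0887 z at -.03: 0.0764 front x [-0.1642 -0.1589 -0.1563]
   z profile -190..-20 [None, None, None, 89, 89, 87, 87, 86, 84, 83, 82, 81, 81, 80, 78, 77, 76, 76]
scene y 0.045 slope deg -5.93 z at -.15: 0.0885 z at -.03: 0.0761 front x [-0.1765 -0.1736 -0.1703]
   z profile -190..-20 [None, None, 90, 89, 89, 88, 87, 85, 85, 83, 82, 81, 81, 79, 78, 77, 77, 76]
scene y 0.065 slope deg -6.12 z at -.15: 0.0889 z at -.03: 0.0760 front x [-0.1769 -0.1736 -0.1704]
   z profile -190..-20 [None, None, 90, 89, 88, 88, 86, 85, 85, 83, 83, 81, 81, 79, 78, 77, 76, 76]
```

play_rows --pt "-1 0 0 0.2 0" --pt "-1 0 0 0.4 0" --pt "-1 0 0 0.6 0" --pt "-1 0 0 0.8 0" --pt "-1 0 0 1.0 0" --pt "-1 0 0 1.2 0" --pt "-1 0 0 1.4 0" --pt "-1 0 0 1.6 0" --pt "-1 0 0 1.7 0" --pt "-1 0 0 1.7 0"

```text
clock: 9.87
position: [0.5203, 0.0239, 0.0549]
ee_rot: [0.125, 0.992, 0.0, 0.0]
wrist_force: [-0.8, -0.8, -1.0]
opening: 0.0002
```

```bash
python3 look.py f
```

```text
t 9.87 TCP unit mm [-140.    -0.2   54.9] tool x angle in unit 179.98 tilt [ 0.  0. -1.] F unit [-0.5 -1.  -1. ] open 0.0002
scene y -0.06 slope deg -0.28 z at -.15: 0.0750 z at -.03: 0.0744 front x [-0.1596 -0.1563 -0.1531]
   z profile -190..-20 [None, None, None, 75, 75, 75, 74, 75, 74, 75, 74, 74, 75, 75, 75, 74, 74, 75]
scene y 0.045 slope deg -0.13 z at -.15: 0.0748 z at -.03: 0.0745 front x [-0.1771 -0.1735 -0.1709]
   z profile -190..-20 [None, None, 90, 75, 75, 75, 75, 75, 75, 74, 75, 75, 75, 75, 74, 75, 75, 75]
scene y 0.065 slope deg 0.16 z at -.15: 0.0746 z at -.03: 0.0749 front x [-0.1759 -0.1736 -0.1706]
   z profile -190..-20 [None, None, 89, 75, 74, 75, 75, 75, 75, 74, 75, 75, 75, 75, 75, 75, 75, 75]
```

The cover is level with its top at 75 mm. A 1 mm firm press, then lift and retreat in front of the tray.

play_rows --pt "-1 0 0 0.15 0" --pt "-1 0 0 0.15 0" --pt "-1 0 0 0.15 0" --pt "-1 0 0 -2 0" --pt "-1 0 0 -4.5 0" --pt "-1 2.5 0 -4.5 0" --pt "-1 5 0 -4.5 0" --pt "-1 7.5 0 -4.5 0" --pt "-1 7.5 0 -4.5 0" --pt "-1 7.5 0 -2 0" --pt "-1 7.5 0 1 0" --pt "-1 7.5 0 2.5 0" --pt "-1 7.5 0 2.5 0" --pt "-1 7.5 0 2.5 0"

```text
clock: 11.08
position: [0.4471, 0.0424, 0.0295]
ee_rot: [0.125, 0.992, 0.0, -0.001]
wrist_force: [-0.2, -0.5, 1.8]
opening: -0.0
```

```bash
python3 look.py g
python3 - <<'E'
import pickle,cv2
i=pickle.load(open('scene1.pkl','rb'))['image'][150:310,200:400]
cv2.imwrite('pics/g2.png',cv2.convertScaleAbs(cv2.resize(i,None,fx=3.5,fy=3.5,interpolation=cv2.INTER_CUBIC),alpha=1.8))
E
```

```text
t 11.08 TCP unit mm [-215.4   -0.3   29.5] tool x angle in unit 179.97 tilt [-0.002  0.    -1.   ] F unit [-0.  -0.6  1.8] open -0.0
scene y -0.06 slope deg -0.09 z at -.15: 0.0748 z at -.03: 0.0746 front x [-0.2067 -0.2035 -0.1722]
   z profile -190..-20 [None, None, 90, 75, 75, 75, 75, 75, 74, 75, 75, 74, 75, 75, 75, 75, 74, 75]
scene y 0.045 slope deg -0.09 z at -.15: 0.0749 z at -.03: 0.0747 front x [-0.2073 -0.206  -0.2048]
   z profile -190..-20 [None, None, 89, 74, 75, 74, 75, 75, 75, 75, 74, 75, 75, 75, 75, 75, 75, 76]
scene y 0.065 slope deg 0.06 z at -.15: 0.0746 z at -.03: 0.0747 front x [-0.1764 -0.1742 -0.1706]
   z profile -190..-20 [None, None, 90, 75, 75, 75, 74, 75, 75, 75, 75, 75, 76, 74, 75, 75, 75, 74]
```

View pics/g2.png

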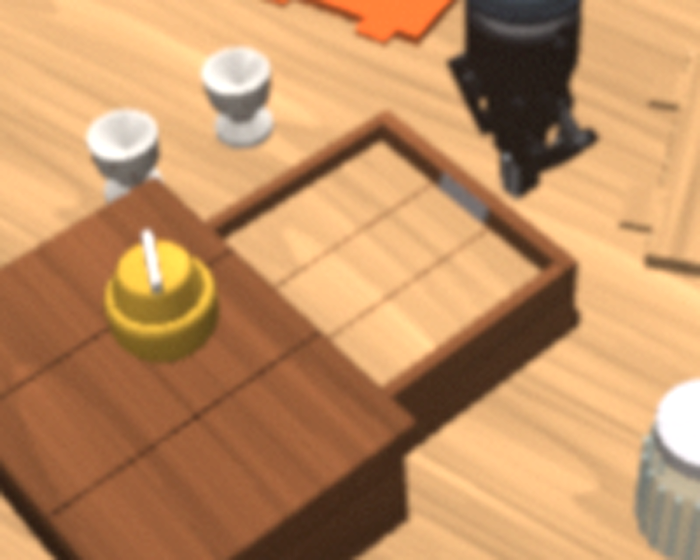

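The cover lies flat, with the grey catch over its front edge at (465,195), and the cups, timer and jar are untouched. Now I'll push the tray home.

play_rows --pt "-1 -1 0 0 0" --pt "-1 -2 0 0 0" --pt "-1 -2.5 0 0 0" --pt "-1 -3 0 0 0" --pt "-1 -3.6 0 0 0" --pt "-1 -4.3 0 0 0" --pt "-1 -5 0 0 0" --pt "-1 -5.8 0 0 0" --pt "-1 -6.6 0 0 0" --pt "-1 -7.4 0 0 0" --pt "-1 -8.2 0 0 0" --pt "-1 -9 0 0 0" --pt "-1 -9.8 0 0 0" --pt "-1 -10.6 0 0 0" --pt "-1 -11.4 0 0 0" --pt "-1 -12.2 0 0 0" --pt "-1 -13 0 0 0" --pt "-1 -13.6 0 0 0" --pt "-1 -14 0 0 0" --pt "-1 -14 0 0 0"

```text
clock: 12.8
position: [0.5843, 0.0073, 0.0308]
ee_rot: [0.125, 0.992, -0.0, 0.0]
wrist_force: [-1.6, -0.5, 4.6]
opening: 0.0
```

```bash
python3 st.py
```

```text
t 12.80 TCP unit mm [-73.8  -0.4  30.8] tool x angle in unit 179.97 tilt [ 0.001 -0.    -1.   ] F unit [-1.4 -0.9  4.6] open 0.0
```

play_rows --pt "-1 -0.3 0 0 0" --pt "-1 -0.6 0 0 0" --pt "-1 -0.9 0 0 0" --pt "-1 -1.2 0 0 0" --pt "-1 -1.4 0 0 0" --pt "-1 -1.5 0 0 0" --pt "-1 -1.6 0 0 0" --pt "-1 -1.6 0 0 0"

```text
clock: 13.47
position: [0.5988, 0.0036, 0.0308]
ee_rot: [0.125, 0.992, -0.0, -0.0]
wrist_force: [-4.9, -0.6, 7.6]
opening: -0.0004
```

```bash
python3 st.py
```

```text
t 13.47 TCP unit mm [-58.8  -0.4  30.8] tool x angle in unit 179.99 tilt [-0. -0. -1.] F unit [-4.6 -1.8  7.6] open -0.0004
```

play_rows --pt "-1 -0.1 0 0 0" --pt "-1 -0.2 0 0 0" --pt "-1 -0.3 0 0 0" --pt "-1 -0.3 0 0 0" --pt "-1 -0.3 0 0 0"

```text
clock: 13.88
position: [0.6017, 0.0028, 0.0308]
ee_rot: [0.125, 0.992, -0.0, -0.0]
wrist_force: [-4.7, 0.1, 7.9]
opening: 0.0002
```

```bash
python3 st.py
```

```text
t 13.88 TCP unit mm [-55.9  -0.4  30.8] tool x angle in unit 179.98 tilt [-0. -0. -1.] F unit [-4.6 -1.1  7.9] open 0.0002
```

play_rows --pt "-1 -0.1 0 0 0" --pt "-1 -0.2 0 0 0" --pt "-1 -0.2 0 0 0" --pt "-1 -0.2 0 0 0"

```text
clock: 14.22
position: [0.602, 0.0028, 0.0308]
ee_rot: [0.124, 0.992, -0.0, -0.002]
wrist_force: [-11.6, 0.5, 13.4]
opening: -0.0004
```

```bash
python3 st.py
```

```text
t 14.22 TCP unit mm [-55.6  -0.4  30.8] tool x angle in unit 180.0 tilt [-0.004  0.    -1.   ] F unit [-11.3  -2.4  13.4] open -0.0004
```

It's at the stop: force is rising without motion. I'll push 1 mm more, back off and check.

play_rows --pt "-1 -0.1 0 0 0" --pt "-1 -0.1 0 0 0" --pt "-1 -0.1 0 0 0" --pt "-1 1 0 0 0" --pt "-1 3 0 0 0" --pt "-1 6 0 0 0" --pt "-1 9 0 -3 0" --pt "-1 10 0 -6 0" --pt "-1 10 0 -8 0" --pt "-1 10 0 -8 0" --pt "-1 10 0 -8 0"

```text
clock: 15.13
position: [0.5082, 0.027, 0.1117]
ee_rot: [0.125, 0.992, -0.0, 0.002]
wrist_force: [-0.6, -0.3, 0.1]
opening: 0.0002
```

Run:
```python
from st import *
st(); c=capture('scene'); V=unit(cloud(c)).reshape(-1,3)
for y in(-.06,0,.06):
    s=V[(abs(V[:,1]-y)<.01)&(V[:,0]>-.1)&(V[:,0]<.01)&(V[:,2]>.03)&(V[:,2]<.13)]
    print(y,'front',np.round(np.percentile(s[:,0],[1,3]),4),[(int(x*1000),round(float(np.median(g))*1000)) for x in np.arange(-.06,.01,.005) for g in [s[abs(s[:,0]-x)<.002][:,2]] if len(g)>2])
cv2.imwrite('pics/end.png',cv2.convertScaleAbs(cv2.resize(c['image'][150:330,160:430],None,fx=2.9,fy=2.9,interpolation=cv2.INTER_CUBIC),alpha=1.8))
```

```text
t 15.13 TCP unit mm [-1.525e+02 -1.000e-01  1.117e+02] tool x angle in unit 179.98 tilt [ 0.004 -0.001 -1.   ] F unit [-0.5 -0.4  0.1] open 0.0002
-0.06 front [-0.0447 -0.0436] [(-45, 89), (-40, 90), (-35, 80), (-30, 73), (-25, 75), (-5, 113), (0, 113), (4, 114)]
0 front [-0.0449 -0.0446] [(-45, 88), (-40, 90), (-35, 90), (-30, 81), (-25, 75), (-5, 113), (0, 113), (4, 113)]
0.06 front [-0.0449 -0.0439] [(-45, 89), (-40, 90), (-35, 82), (-30, 75), (-25, 75), (-5, 113), (0, 113), (4, 114)]
```

View pics/end.png

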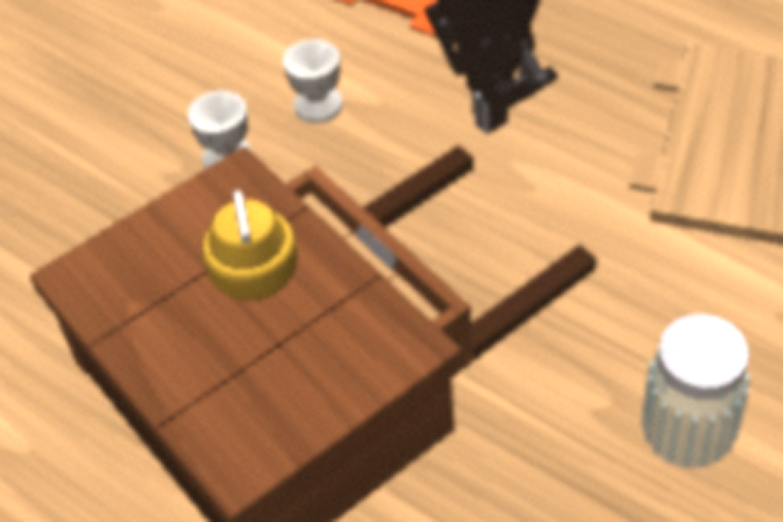

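The tray is home, with its front face 45 mm out at (390,250). The catch sits over the flat cover, the other things are in place, and the arm is clear.

```bash
python3 -c "
from rig import *
print(finish_job())"
```

```text
the job is handed in; nothing more can be done
None
```

I pushed the cover back until its tabs were under the bar and its front edge dropped behind the wall. Then I pressed it down under the catch, pushed the tray to its stop, and handed the job in at about 15 s of the 56 s allowed.

**Last checks:**
- **Tray:** its front face measures 45 mm outside the unit, which is fully home. The force rose without further motion at the stop.
- **Cover:** before the push home it was level within 0.2°, with its top 15 mm below the wall tops. Afterwards the strip still in view was at the same height, with the catch over it. The tabs are hidden under the bar, so that they are hooked is inferred from the cover's position, not seen.
- **Other things:** the jar, egg cups and timer look unmoved in the last picture; I did not measure them again. The gripper was well clear of everything.

**One disagreement:** the fingertips sit about 20.5 mm above the reported TCP. My first push passed over the cover without touching it. I measured the offset with a touch on the table, which gave a reading of about 44 N vertical at the wrist (limit 120 N), and corrected for it after that.

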